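# Part a split candle mould with a wedge

## Task

Take the wedge with the orange handle from the stand and part the two halves of the candle mould evenly: drive it down into the pry slot at one end of the seam nearly to its shoulders, then into the slot at the other end, so that the seam stands open by about a centimetre at both ends. Then put the wedge back upright in its own pocket of the stand and let go; leave the blue-handled tamper and the candle jar alone.

Things in the scene. Friction and masses are not known exactly. Their poses are not given: they have to be found in the camera images.
- wedge_handle (a point): Wedge: centre of its orange handle, 56 (own x) x 22 (own y, grip across it) x 48 mm (z, up). Below it a beech blade, 64 mm long, 26 wide along x, tapers in thickness (y) from 22 mm to 4 mm at the tip, 88 mm below this point. The handle's underside, 24 mm below this point, overhangs the blade's ends as shoulders. 120 g. Starts upright, tip down in the stand, this point 104 mm above the table.
- stand: Fixed dark wooden stand, 180 (own x) x 60 x 80 mm high; origin under its centre. Two pockets at 42 mm either side of the centre along x, each 40 mm (x) by 26 mm, 70 mm deep: one holds the wedge (its x along the stand's x, shoulders resting on the stand's top), the other the tamper. The wedge's own pocket is where it starts.
- mould: Aluminium candle mould round an upright red candle, on a fixed dark board 230 x 170 x 12 mm; origin under the board's centre. 170 mm long along the seam (own x), 84 wide, top 92 mm above the table. Two halves, seam closed at the start. Wedging one end opens mostly that end; stiff friction (wedge pushed down with about 6 to 12 N), halves stay where left.
- left_near (a point): On the left (+y) half's seam face, level with the mould's top, middle of the near pry slot (60 mm from the candle's axis, at the end nearer the robot). Slot: 51 mm along the seam, open at the mould's end, 72 mm deep, 20 mm wide at the top, narrowing to 6 mm at 15 mm depth, then 6 mm. Wedge's x goes along the seam.
- right_near (a point): The same point on the right (-y) half; coincides with left_near while closed. Horizontal distance left_near to right_near = opening of the near end: about 0.28 x (depth of the wedge's tip below the mould's top - 22 mm), so some 11 mm with the shoulders nearly on the top (64 mm deep).
- left_far (a point): The same on the left half at the far pry slot, an equal slot 120 mm from the near one along the seam, at the end farther from the robot.
- right_far (a point): The same on the right half at the far slot; its horizontal distance from left_far is the opening of the far end.
- tamper_handle (a point): Bystander: centre of the round blue handle (30 mm across, 40 high) of a blunt tamper with a beech collar, as tall as the wedge, standing in the stand's other pocket.
- jar: Bystander: amber glass candle jar with wooden lid, 68 mm across, 85 mm high, loose on the table; origin at the centre of its underside.
Things that resemble listed ones, but are neither listed nor needed, are in the scene too. What is shaped like the part that bears wedge_handle but white or yellow is not meant.

How it is judged:
By the outcome, as a careful person would: the job done as asked, in the order asked, and still so for the second after the job is handed in, with the robot touching nothing.
It also fails if it takes over 61 s, if anything falls off the work surface, if the arm or the gripper's body presses on something with over 40 N, if the wrist force passes 120 N, or if a joint passes its speed limit or range.

## Robot

A 6-joint arm with a two-finger parallel gripper is mounted at the origin on the work surface. World frame = base frame: x ahead of the robot, y to its left, z up, the work surface at z = 0. Lengths are in m, angles in rad, forces in N, time in s.
With the tool pointing down it reaches from about 0.3 to 0.775 m from the base axis. Payload 14.6 kg.
Tool frame: the origin (TCP) lies midway between the tips of the shut fingers; the grasp point (between the pads) lies 19 mm behind it (ctrl.grip_depth is the z of the grasp point in the tool frame, in m); z points along the fingers, y is the line along which they close (so a half turn about z gives the same grasp; the last joint's range is limited). The gripper opens to 94 mm and grips with 3 to 60 N. Pads are 16 mm wide; open, the fingers measure 119 mm over their backs; the gripper's body (75 mm by 177 mm) begins 78 mm behind the grasp point.
Start: joints at [-1.409, 0.3, 1.521, -0, 1.321, -0.067], TCP at [0.125, -0.536, 0.205] pointing down, gripper open.
Joint ranges: [-3.03, 3.03], [-0.79, 2.21], [0.23, 2.52], [-1.04, 4.18], [0, 3.07], [-2.55, 2.55]. Speed limits (rad/s): [2.22, 2.22, 2.57, 3.14, 3.14, 3.14].

## Interface

Orientations are given as [roll, pitch, yaw] about the fixed x, y, z axes, in that order (R = Rz(yaw) Ry(pitch) Rx(roll)).
In Python, from station import ctrl gives the robot as it stands. The module is installed in compiled form; this text tells all that it offers.
- The arm moves only by the tool carry_out, never from a script. Its argument "commands" is a list of rows, each a list of 3 entries, a list of its own where there are three numbers: the closure, from 0 (fully open) to 1 (shut), then the shift along the tool's x, y, z in mm, then the turn, a rotation vector about the tool's x, y, z in rad. In form: [[gripper, [tx, ty, tz], [wx, wy, wz]], ...]. A call has 1 to 10 rows; each row shifts and turns the commanded pose from where the row before left it, along the tool's axes as they then stand; what a row does not reach is not made up. A row lasts 1/8 s, in which the tool goes at most 62.5 mm and 10.7 degrees, less where a joint would pass 70% of its speed; a pose out of reach is approached as far as the arm can. A call with a gripper value outside its range is refused whole. The fingers move at their own pace and stop on an object; "squeeze" is the grip in N (left out, the last holds). Time passes only in rows, so rows that do not move let the fingers close. It gives the time, the measured TCP pose, the force, the opening and the grip force at its end, in the units of the state.
- ctrl.get_obs(): the state, without advancing time (a new reading comes with each control period).
- ctrl.camera(name): name is "scene" or "side" or "wrist"; returns a dict with "img" (384x512x3 uint8, blue, green, red), "camera_matrix" (3x3 intrinsics, pixels), "k1" (the pictures are not rectified: a ray, as slopes to the right and down, at radius r is drawn at 1 + k1 r^2 times it, then the intrinsics apply), "rvec" (rotation vector, rad) and "tvec" (3), from world to camera coordinates, as OpenCV has them. Camera axes: x right, y down, z forward; pixel columns grow to the right and rows downward; lengths in m; the calibration is good to about 2 mm. A picture is of the moment at which its call begins. There is no depth.
- ctrl.hand_in(): hands the job in; it is judged then, once.
Trained networks look in the newest picture that a camera, given by its name, has taken for a name from the list of things; names that differ only in an ending like _2 or _b are one class to them, and where a whole thing is asked for, a point or a joint stands for the part that bears it (a point fixed in the world has none). Each returns a list of dicts, best first, with "score" (0 to 1); they miss things now and then, are a little off and sometimes report something else, mostly with a low value. They report only what shows in the picture. A call takes as long as a camera call. They do not tell look-alikes from the thing itself.
- ctrl.outline_of(thing, camera): "region" (384x512 bool, what is visible of it).
- ctrl.place_of(thing, camera): "at" ([x, y, z] in m, in world coordinates, good to about 4 mm: a listed point, or the origin of a listed thing).
The state is a dict: "time_s": time; "qpos": joint angles; "joint_vel": joint speeds; "tau": joint torques, N m; "ee_pos": TCP position; "eef_rot": TCP orientation; "force": force on the tool from outside, world axes, zero at the start; "moment": the same for the moment, N m; "grip_width": finger opening in m; "grip_force": force on a finger pad.
Only numpy, scipy, OpenCV 4.12 (cv2) and the standard library are available. Lean on these libraries where they do the work, as an engineer would, in place of code of your own. Each camera call takes 0.05 s, during which the arm holds its last target. There are 200 camera calls.

## Working session

There is one attempt and no reset: what is moved stays moved. The work goes in short steps, Python scripts to look and compute and a tool call to move; the robot and the scene stay as the last step left them, time stands still between calls to the robot, and variables do not carry over. Pictures are saved under pics/ and viewed, at most 11 in all, crops included, and the job is handed in when it is done.

Besides the shell and the picture viewer there is one more tool, called after "Emit:" as name(argument=value, ...), one argument or row to a line, values as JSON. carry_out: Moves the arm, as the interface text tells. Its arguments: {"type":"object","properties":{"commands":{"type":"array","items":{"type":"array"}},"squeeze":{"type":"number"}},"required":["commands"]}

```bash
mkdir -p pics
cat > h.py <<'E'
import numpy as np, cv2
from station import ctrl
def snap(n,f):
    c=ctrl.camera(n); cv2.imwrite('pics/'+f,c['img']); return c
def proj(c,p):
    R,_=cv2.Rodrigues(np.array(c['rvec'],float)); q=R@np.array(p)+np.array(c['tvec']).ravel()
    s=q[:2]/q[2]; s=s*(1+c['k1']*(s@s)); K=np.array(c['camera_matrix']); return K[0,0]*s[0]+K[0,2],K[1,1]*s[1]+K[1,2]
def ray(c,u,v):
    K=np.array(c['camera_matrix']); d=np.array([(u-K[0,2])/K[0,0],(v-K[1,2])/K[1,1]]); s=d.copy()
    for _ in range(20): s=d/(1+c['k1']*(s@s))
    R,_=cv2.Rodrigues(np.array(c['rvec'],float)); return -R.T@np.array(c['tvec']).ravel(), R.T@np.array([s[0],s[1],1])
def onz(c,u,v,z):
    o,d=ray(c,u,v); return o+d*(z-o[2])/d[2]
E
python3 - <<'E'
from h import *
for n in ['scene','side']:
    c=snap(n,n+'0.png')
    print(n,ray(c,256,192))
    for t in ['wedge_handle','stand','mould','left_near','left_far','right_near','right_far','tamper_handle','jar']:
        for r in ctrl.place_of(t,n)[:4]: print(t,np.round(r['at'],4),round(r['score'],2),np.round(proj(c,r['at'])))
print(ctrl.get_obs(),ctrl.grip_depth)
E
python3 -c "
import cv2,numpy as np
cv2.imwrite('pics/both.png',cv2.resize(np.vstack([cv2.imread('pics/scene0.png'),cv2.imread('pics/side0.png')]),None,fx=.78,fy=.78))"
```

```text
scene (array([ 1.16045118, -0.18383216,  0.91328899]), array([-0.53118781,  0.12975835, -0.83732065]))
wedge_handle [ 0.5981 -0.1388  0.1038] 0.92 [218. 183.]
wedge_handle [ 0.7149 -0.1537  0.091 ] 0.86 [223. 230.]
wedge_handle [ 0.6201 -0.3064  0.0891] 0.77 [150. 211.]
wedge_handle [ 0.5861 -0.0276  0.0877] 0.71 [262. 173.]
stand [ 0.5576 -0.1559  0.0018] 0.71 [212. 195.]
stand [0.6542 0.1804 0.0887] 0.23 [352. 175.]
mould [0.6001 0.1659 0.003 ] 0.89 [333. 179.]
left_near [0.5481 0.135  0.0893] 0.9 [319. 146.]
left_far [0.6533 0.1819 0.095 ] 0.71 [352. 173.]
right_far [0.6571 0.1805 0.0893] 0.89 [352. 176.]
tamper_handle [0.6567 0.182  0.0924] 0.65 [353. 175.]
tamper_handle [ 0.5182 -0.1726  0.1029] 0.61 [197. 161.]
jar [ 0.7977 -0.0364 -0.0035] 0.77 [283. 266.]
side (array([0.31613414, 0.58025013, 0.85072284]), array([ 0.32191762, -0.57760273, -0.75035218]))
wedge_handle [ 0.5934 -0.1426  0.1084] 0.98 [299. 157.]
wedge_handle [ 0.6197 -0.3038  0.0886] 0.93 [314. 123.]
wedge_handle [ 0.5872 -0.0307  0.0901] 0.72 [282. 193.]
wedge_handle [ 0.7261 -0.1524  0.0866] 0.59 [254. 145.]
sta
[... 611 characters left out ...]
ime_s': 1.0, 'qpos': array([-1.40861817e+00,  2.99887612e-01,  1.52102568e+00,  3.18051299e-05,
        1.32071927e+00, -6.66141476e-02]), 'joint_vel': array([ 3.79931028e-04, -1.23631734e-04, -7.83423134e-04, -1.21130480e-03,
        5.23506115e-04, -1.68942089e-05]), 'tau': array([-1.37548876e-03, -5.31669331e+01, -3.52921736e+01,  7.08115404e-02,
        2.12708360e-02, -4.77370702e-05]), 'ee_pos': array([ 0.12473446, -0.53564333,  0.2054415 ]), 'eef_rot': array([-3.14155489e+00, -3.34034837e-05,  2.28784428e-01]), 'force': array([-0.12166858,  0.39559433, -0.78962729]), 'moment': array([ 0.03911638, -0.00093283,  0.04461616]), 'grip_force': 0.0, 'grip_width': 0.09373382545717174} -0.0188
```

View pics/scene0.png

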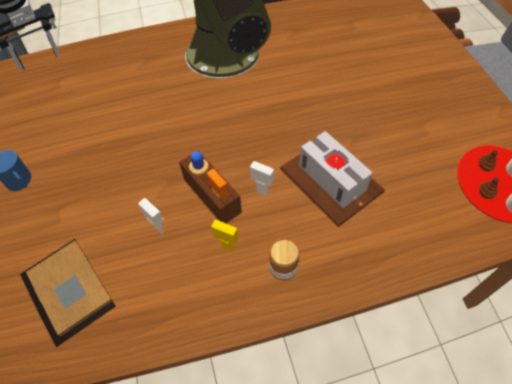

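View pics/side0.png

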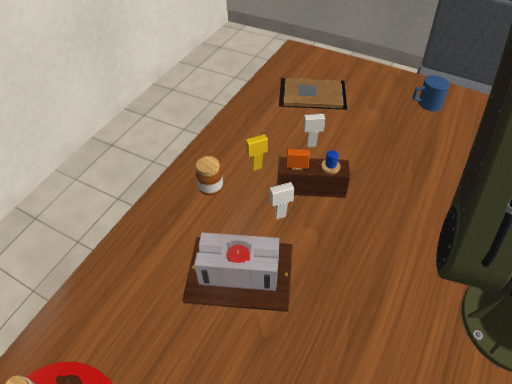

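Both pictures show the candidates for the wedge. In the scene image they are orange in the stand (218,183), yellow (223,230), white (150,211) and white (262,173). The mould is at (336,165) and the tamper at (197,161). I choose the orange one and check it in a crop.

```bash
python3 -c "
import cv2
a=cv2.imread('pics/scene0.png')[140:260,130:290];b=cv2.imread('pics/side0.png')[100:220,230:390]
cv2.imwrite('pics/crop1.png',cv2.resize(cv2.hconcat([a,b]),None,fx=2.5,fy=2.5,interpolation=2))"
```

```text
(no output)
```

View pics/crop1.png

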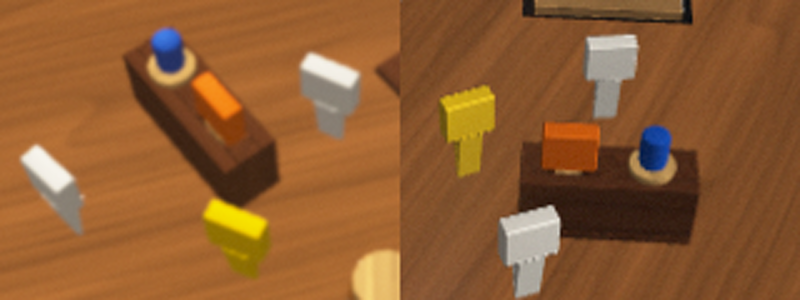

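Emit:
carry_out(
  commands=[
    [0,[55,-28,-2],[0,0,-0.016]],
    [0,[55,-28,-2],[0,0,-0.016]],
    [0,[55,-27,-2],[0,0,-0.016]],
    [0,[55,-26,-2],[0,0,-0.016]],
    [0,[55,-25,-2],[0,0,-0.016]],
    [0,[55,-24,-2],[0,0,-0.016]],
    [0,[55,-23,-2],[0,0,-0.017]],
    [0,[55,-22,-1],[0,0,-0.017]],
    [0,[55,-20,0],[0,0,-0.017]],
    [0,[40,-10,0],[0,0,-0.017]],
  ],
)

```text
time_s: 2.25
ee_pos: [0.5698, -0.1532, 0.2204]
eef_rot: [3.142, -0.0, 0.395]
force: [-0.5, -0.9, 0.3]
grip_width: 0.094
grip_force: 0.0
```

The crop confirms it: orange handle in the stand beside the blue tamper. Next, a close look with the wrist camera.

Run:
```python
from h import *
c=snap('wrist','w1.png')
o=ctrl.get_obs();print(o['ee_pos'],o['eef_rot'])
for t in ['wedge_handle','tamper_handle','stand']:
    for r in ctrl.place_of(t,'wrist')[:3]: print(t,np.round(r['at'],4),round(r['score'],2),np.round(proj(c,r['at'])))
img=c['img']; hsv=cv2.cvtColor(img,cv2.COLOR_BGR2HSV)
m=cv2.inRange(hsv,(5,190,200),(16,255,255)); n,l,s,_=cv2.connectedComponentsWithStats(m)
for i in range(1,n):
    if s[i,4]>150: print(s[i])
k=max(range(1,n),key=lambda i:s[i,4]); cn,_=cv2.findContours((l==k).astype(np.uint8),0,2)
b=cv2.boxPoints(cv2.minAreaRect(cn[0])); P=np.array([onz(c,u,v,.128) for u,v in b]); print(b,P,P.mean(0))
for i in range(2): d=P[i+1]-P[i]; print(np.hypot(*d[:2]),np.arctan2(d[1],d[0]))
```

```text
[ 0.57211273 -0.15096741  0.21997291] [-3.14099761e+00 -7.63213878e-04  3.97286908e-01]
wedge_handle [ 0.5968 -0.1422  0.108 ] 0.8 [255. 160.]
wedge_handle [ 0.5893 -0.0256  0.0901] 0.69 [145. 119.]
wedge_handle [ 0.717  -0.1481  0.0852] 0.65 [309.  44.]
tamper_handle [ 0.5218 -0.1743  0.1063] 0.83 [255. 236.]
stand [ 0.561  -0.1586  0.0036] 0.65 [256. 175.]
[ 240  133   22   55 1104]
[[240. 133.]
 [261. 133.]
 [261. 187.]
 [240. 187.]] [[ 0.61720894 -0.11951238  0.128     ]
 [ 0.62437401 -0.13668347  0.128     ]
 [ 0.57866271 -0.15609857  0.128     ]
 [ 0.57113081 -0.13807078  0.128     ]] [ 0.59784412 -0.1375913   0.128     ]
0.0186060379402937 -1.1754867707070673
0.04966356238325327 -2.739948120303548
```

View pics/w1.png

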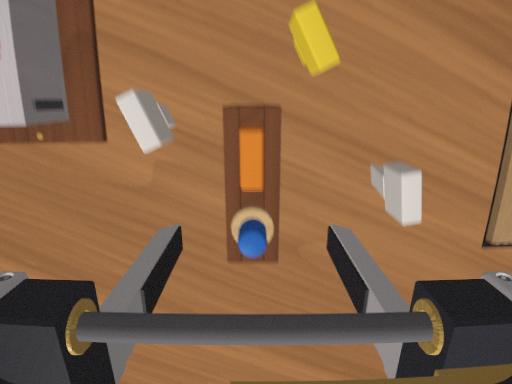

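The orange handle is at (251,160), aligned with the tool's x axis. The tamper is at (252,235). Going down to grip.

Emit:
carry_out(
  commands=[
    [0,[27,-1,20],[0,0,0]],
    [0,[0,0,40],[0,0,0]],
    [0,[0,0,40],[0,0,0]],
    [0,[0,0,33],[0,0,0]],
    [0,[0,0,0],[0,0,0]],
    [1,[0,0,0],[0,0,0]],
    [1,[0,0,0],[0,0,0]],
    [1,[0,0,0],[0,0,0]],
    [1,[0,0,0],[0,0,0]],
    [1,[0,0,0],[0,0,0]],
  ],
  squeeze=50,
)

```text
time_s: 3.7
ee_pos: [0.5929, -0.1439, 0.0876]
eef_rot: [3.141, -0.0, 0.393]
force: [-0.3, 0.4, 0.9]
grip_width: 0.0471
grip_force: 0.0
```

Emit:
carry_out(
  commands=[
    [1,[0,0,0],[0,0,0]],
    [1,[0,0,0],[0,0,0]],
    [1,[0,0,0],[0,0,0]],
    [1,[0,0,0],[0,0,0]],
  ],
)

```text
time_s: 4.2
ee_pos: [0.5928, -0.1438, 0.0874]
eef_rot: [-3.141, 0.0, 0.393]
force: [-1.0, 1.4, 1.0]
grip_width: 0.0218
grip_force: 50.0
```

Run:
```python
from h import *
print(ctrl.get_obs()); c=snap('scene','s2.png')
for t in ['wedge_handle','left_near','right_near','left_far','right_far','mould']:
  for n in ['scene','wrist']:
    if n=='wrist' : ctrl.camera(n)
    for r in ctrl.place_of(t,n)[:2]: print(t,n,np.round(r['at'],4),round(r['score'],2))
```

```text
{'time_s': 4.2, 'qpos': array([-2.98075404e-01,  5.46180546e-01,  1.45946165e+00,  1.69674804e-04,
        1.13617102e+00,  8.79821387e-01]), 'joint_vel': array([1.06584140e-06, 1.16244154e-03, 3.06144798e-04, 4.20819795e-04,
       1.95237138e-03, 7.44467431e-05]), 'tau': array([-7.88647290e-01, -6.37081146e+01, -3.27713728e+01, -2.35887514e-01,
       -3.21664726e-01,  1.23502218e-02]), 'ee_pos': array([ 0.59281516, -0.1437979 ,  0.08743789]), 'eef_rot': array([-3.14133350e+00,  7.19100890e-05,  3.92828083e-01]), 'force': array([-1.01189205,  1.40773488,  0.96055875]), 'moment': array([0.25938688, 0.09572806, 0.018143  ]), 'grip_force': 49.997981786727905, 'grip_width': 0.021755959542720058}
wedge_handle scene [ 0.5887 -0.0278  0.0873] 0.79
wedge_handle scene [ 0.7157 -0.1524  0.0921] 0.69
wedge_handle wrist [ 0.622  -0.3077  0.0857] 0.83
wedge_handle wrist [ 0.7162 -0.1497  0.0869] 0.78
left_near scene [0.5495 0.1366 0.0889] 0.73
right_near scene [0.5452 0.1399 0.0936] 0.57
left_far scene [0.6546 0.1836 0.094 ] 0.7
left_far scene [0.5466 0.1363 0.0935] 0.47
right_far scene [0.6567 0.1784 0.0894] 0.8
mould scene [0.6009 0.1635 0.0045] 0.88
mould scene [ 0.5175 -0.1701  0.101 ] 0.42
```

Emit:
carry_out(
  commands=[
    [1,[0,0,-30],[0,0,0]],
    [1,[0,0,-50],[0,0,0]],
    [1,[0,0,-50],[0,0,0]],
    [1,[0,-30,-20],[0,0,0]],
    [1,[0,-55,0],[0,0,-0.007]],
    [1,[0,-55,0],[0,0,0]],
    [1,[0,-55,0],[0,0,0]],
    [1,[-5,-55,0],[0,0,0]],
    [1,[-5,-27,0],[0,0,0]],
    [1,[0,0,0],[0,0,0]],
  ],
)

```text
time_s: 6.4
ee_pos: [0.476, 0.1084, 0.2378]
eef_rot: [3.141, -0.001, 0.402]
force: [0.3, -0.6, -1.1]
grip_width: 0.0217
grip_force: 50.0
```

Run:
```python
from h import *
c=snap('wrist','w3.png');o=ctrl.get_obs();print(o['ee_pos'],o['eef_rot'])
s=ctrl.camera('side')
for t in ['left_near','right_near','left_far','right_far','mould','wedge_handle']:
  for n in ['side','wrist']:
    for r in ctrl.place_of(t,n)[:2]: print(t,n,np.round(r['at'],4),round(r['score'],2),np.round(proj(c,r['at'])))
```

```text
[0.47658367 0.10753654 0.23770103] [ 3.14077822e+00 -7.83523912e-04  4.00864410e-01]
left_near side [0.5444 0.1375 0.0925] 0.7 [254. 111.]
left_near side [6.028e-01 1.654e-01 1.000e-04] 0.27 [252.  58.]
left_near wrist [0.5414 0.1398 0.0916] 0.9 [251. 113.]
right_near side [0.542  0.1344 0.094 ] 0.64 [256. 115.]
right_near side [0.4802 0.1105 0.2565] 0.53 [254. 242.]
right_near wrist [0.5493 0.1366 0.0948] 0.58 [257. 107.]
right_near wrist [0.5423 0.1399 0.0955] 0.49 [251. 112.]
left_far side [0.6531 0.1792 0.0885] 0.96 [259. -11.]
left_far side [0.6021 0.1627 0.0017] 0.72 [254.  59.]
left_far wrist [ 0.5605 -0.1583 -0.0012] 0.36 [444. 183.]
right_far side [0.656  0.1827 0.0901] 0.83 [257. -16.]
mould side [ 6.001e-01  1.614e-01 -6.000e-04] 0.95 [254.  61.]
mould wrist [0.5428 0.141  0.0934] 0.71 [251. 111.]
wedge_handle side [ 0.7234 -0.1514  0.0868] 0.73 [557.  71.]
wedge_handle side [ 0.5888 -0.0292  0.0879] 0.69 [410. 136.]
wedge_handle wrist [ 0.5898 -0.0269  0.0902] 0.95 [410. 134.]
wedge_handle wrist [0.4816 0.1063 0.2589] 0.56 [262. 245.]
```

View pics/w3.png

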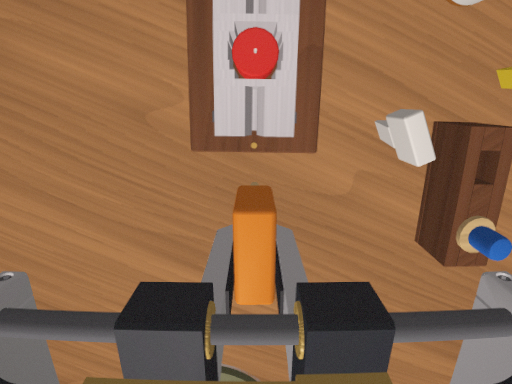

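Run:
```python
from h import *
c=ctrl.camera('wrist'); img=c['img']
g=img[100,205:310].mean(1).astype(int); print(list(g)); print(list(img[125,205:310].mean(1).astype(int)))
p=np.array([.47658,.10754]);a=.4009;R=np.array([[np.cos(a),np.sin(a)],[np.sin(a),-np.cos(a)]])
for u,v,z in [(214.5,136.5,.092),(297,136.5,.092),(215,20,.092),(297,20,.092),(254,145.5,.012),(255.5,52,.092)]:
    w=onz(c,u,v,z); print(u,v,w,R.T@(w[:2]-p)*1000)
cv2.imwrite('pics/c4.png',cv2.resize(img[0:160,180:330],None,fx=3.7,fy=3.7,interpolation=2))
```

```text
[np.int64(74), np.int64(78), np.int64(77), np.int64(78), np.int64(78), np.int64(78), np.int64(76), np.int64(112), np.int64(193), np.int64(192), np.int64(193), np.int64(196), np.int64(194), np.int64(194), np.int64(194), np.int64(193), np.int64(191), np.int64(194), np.int64(194), np.int64(193), np.int64(191), np.int64(195), np.int64(198), np.int64(195), np.int64(192), np.int64(190), np.int64(191), np.int64(192), np.int64(192), np.int64(193), np.int64(193), np.int64(193), np.int64(196), np.int64(193), np.int64(192), np.int64(191), np.int64(194), np.int64(194), np.int64(181), np.int64(118), np.int64(120), np.int64(121), np.int64(117), np.int64(116), np.int64(120), np.int64(131), np.int64(168), np.int64(193), np.int64(191), np.int64(187), np.int64(186), np.int64(173), np.int64(170), np.int64(169), np.int64(171), np.int64(170), np.int64(171), np.int64(175), np.int64(186), np.int64(193), np.int64(192), np.int64(197), np.int64(196), np.int64(195), np.int64(192), np.int64(193), np.int64(192), np.int64(192), np.int64(195), np.int64(192), np.int64(192), np.int64(192), np.int64(197), np.int64(19
[... 1734 characters left out ...]
), np.int64(188), np.int64(179), np.int64(139), np.int64(80), np.int64(84), np.int64(82), np.int64(87), np.int64(84), np.int64(80), np.int64(82), np.int64(80), np.int64(77), np.int64(74), np.int64(78), np.int64(82), np.int64(83), np.int64(82), np.int64(81), np.int64(80)]
214.5 136.5 [0.50407496 0.16532397 0.092     ] [ 47.86491416 -42.47246164]
297 136.5 [0.53827508 0.08459165 0.092     ] [47.84776004 45.20510517]
215 20 [0.61020171 0.20598531 0.092     ] [161.44486253 -38.49410165]
297 20 [0.64142415 0.13229332 0.092     ] [161.43359751  41.53932551]
254 145.5 [0.50144558 0.11874864 0.012     ] [27.2681327  -0.61618378]
255.5 52 [0.59820114 0.15795236 0.092     ] [131.65109659   1.04712999]
```

View pics/c4.png

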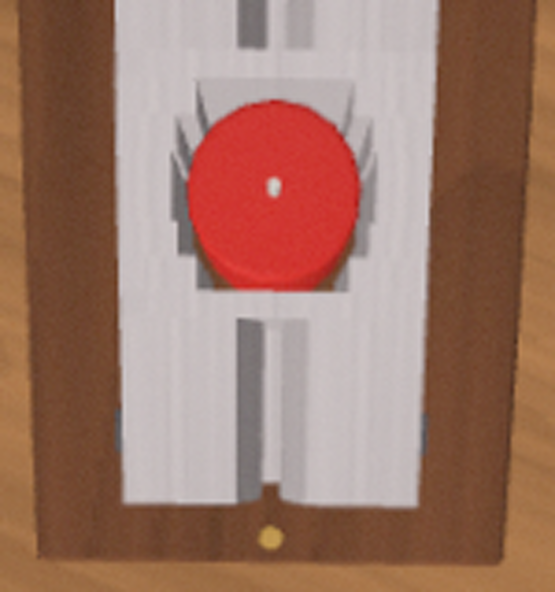

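The slot's centreline is at column 253 and the mould's is the same, so they agree. Seam yaw is about 0.39, and the near slot lies about 68 mm ahead of the TCP once the grip offset is taken off.

Emit:
carry_out(
  commands=[
    [1,[34,-1,0],[0,0,0.011]],
    [1,[34,0,0],[0,0,0]],
    [1,[0,0,40],[0,0,0]],
    [1,[0,0,20],[0,0,0]],
    [1,[0,0,0],[0,0,0]],
    [1,[0,0,0],[0,0,0]],
  ],
  squeeze=60,
)

```text
time_s: 7.9
ee_pos: [0.5392, 0.1347, 0.1786]
eef_rot: [3.141, -0.001, 0.389]
force: [-0.1, 1.0, -1.2]
grip_width: 0.0216
grip_force: 60.0
```

Run:
```python
from h import *
o=ctrl.get_obs();print(o['ee_pos'],o['eef_rot'],o['force'])
a=ctrl.camera('side')['img'][190:330,160:340];c=ctrl.camera('scene')['img'][90:230,260:400]
cv2.imwrite('pics/c5.png',cv2.resize(cv2.hconcat([a,c]),None,fx=2.4,fy=2.4,interpolation=2))
```

```text
[0.53918402 0.13469314 0.17858372] [ 3.14132239e+00 -1.41935773e-03  3.88806271e-01] [-0.14856102  0.97128954 -1.22350933]
```

View pics/c5.png

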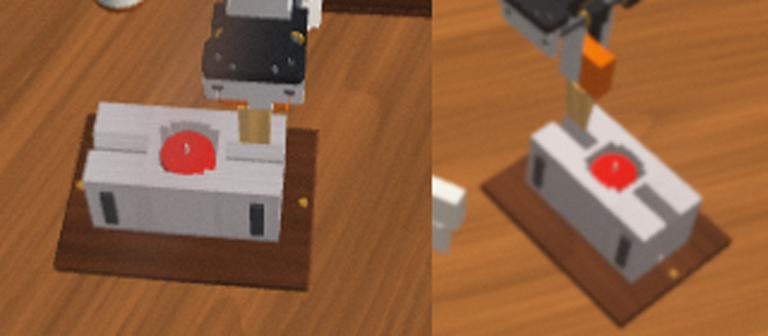

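The blade hangs over the near slot in both views, so I drive it down.

Emit:
carry_out(
  commands=[
    [1,[0,0,12],[0,0,0]],
    [1,[0,0,10],[0,0,0]],
    [1,[0,0,8],[0,0,0]],
    [1,[0,0,6],[0,0,0]],
    [1,[0,0,0],[0,0,0]],
  ],
)

```text
time_s: 8.62
ee_pos: [0.5385, 0.135, 0.1409]
eef_rot: [-3.141, 0.001, 0.389]
force: [-1.0, 3.0, -2.4]
grip_width: 0.0218
grip_force: 60.0
```

Emit:
carry_out(
  commands=[
    [1,[0,0,6],[0,0,0]],
    [1,[0,0,6],[0,0,0]],
    [1,[0,0,6],[0,0,0]],
    [1,[0,0,6],[0,0,0]],
    [1,[0,0,0],[0,0,0]],
  ],
)

```text
time_s: 9.25
ee_pos: [0.5396, 0.1344, 0.1178]
eef_rot: [3.14, -0.002, 0.389]
force: [4.1, 1.7, -1.0]
grip_width: 0.0214
grip_force: 60.0
```

Emit:
carry_out(
  commands=[
    [1,[0,0,5],[0,0,0]],
    [1,[0,0,4],[0,0,0]],
    [1,[0,0,3],[0,0,0]],
    [1,[0,0,3],[0,0,0]],
    [1,[0,0,0],[0,0,0]],
  ],
)

```text
time_s: 9.88
ee_pos: [0.5394, 0.1345, 0.103]
eef_rot: [3.141, -0.002, 0.389]
force: [2.6, 0.1, 3.7]
grip_width: 0.0217
grip_force: 60.0
```

Run:
```python
from h import *
o=ctrl.get_obs();print(o['ee_pos'],o['eef_rot'],o['force'],o['moment'])
a=ctrl.camera('side')['img'][200:310,175:325];c=ctrl.camera('scene')['img'][100:210,270:390]
cv2.imwrite('pics/c6.png',cv2.resize(cv2.hconcat([a,c]),None,fx=2.9,fy=2.9,interpolation=2))
for t in ['left_near','right_near','left_far','right_far']:
  for n in ['side','scene']:
    for r in ctrl.place_of(t,n)[:1]: print(t,n,np.round(r['at'],4),round(r['score'],2))
```

```text
[0.53938109 0.13446131 0.10299529] [ 3.14075636e+00 -1.61051430e-03  3.88779477e-01] [2.63237435 0.05058088 3.65009362] [ 0.06060637 -0.41419568 -0.03715065]
left_near side [0.5424 0.14   0.0924] 0.85
left_near scene [0.5488 0.1369 0.0896] 0.81
right_near side [0.5416 0.1276 0.0934] 0.95
right_near scene [0.5488 0.132  0.0915] 0.7
left_far side [0.6522 0.18   0.0918] 0.57
left_far scene [0.6543 0.1846 0.0919] 0.76
right_far side [0.6546 0.1851 0.0914] 0.81
right_far scene [0.6559 0.1792 0.0912] 0.64
```

View pics/c6.png

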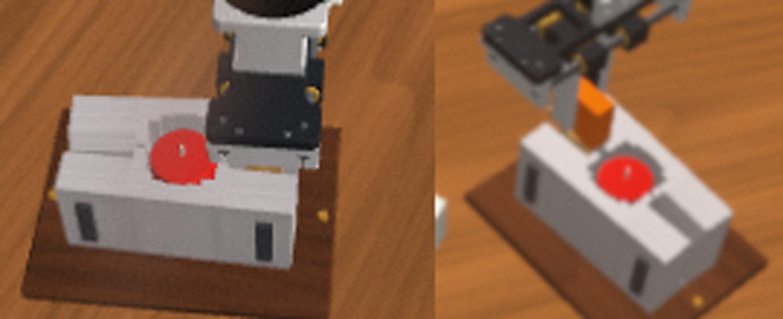

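Near end open: the wedge sits at about 60 mm depth, with its handle close above the top. I withdraw it and go to the far slot.

Emit:
carry_out(
  commands=[
    [1,[0,0,-10],[0,0,0]],
    [1,[0,0,-25],[0,0,0]],
    [1,[0,0,-45],[0,0,0]],
    [1,[0,0,-20],[0,0,0]],
    [1,[40,0,0],[0,0,0]],
    [1,[40,0,0],[0,0,0]],
    [1,[40,0,0],[0,0,0]],
    [1,[0,0,10],[0,0,0]],
    [1,[0,0,0],[0,0,0]],
    [1,[0,0,0],[0,0,0]],
  ],
)

```text
time_s: 11.62
ee_pos: [0.6492, 0.1798, 0.1931]
eef_rot: [3.142, -0.0, 0.389]
force: [0.3, -0.1, -1.5]
grip_width: 0.0215
grip_force: 60.0
```

Run:
```python
from h import *
o=ctrl.get_obs();print(o['ee_pos'],o['eef_rot'],o['force'],o['moment'])
a=ctrl.camera('side')['img'][190:310,165:325];c=ctrl.camera('scene')['img'][95:215,270:390]
cv2.imwrite('pics/c7.png',cv2.resize(cv2.hconcat([a,c]),None,fx=2.8,fy=2.8,interpolation=2))
for t in ['left_near','right_near','left_far','right_far','wedge_handle']:
  for n in ['side','scene']:
    for r in ctrl.place_of(t,n)[:1]: print(t,n,np.round(r['at'],4),round(r['score'],2))
```

```text
[0.64919645 0.17979735 0.19312046] [ 3.14159255e+00 -3.10373272e-05  3.88636465e-01] [ 0.29563545 -0.13135332 -1.5238695 ] [-0.02986065  0.03847394  0.02381035]
left_near side [0.5457 0.1391 0.0925] 0.96
left_near scene [0.654  0.1825 0.2114] 0.67
right_near side [0.5469 0.129  0.0952] 0.7
right_near scene [0.551  0.131  0.0952] 0.7
left_far side [0.6553 0.1792 0.088 ] 0.67
left_far scene [0.6575 0.1861 0.0941] 0.64
right_far side [0.6542 0.1847 0.0913] 0.97
wedge_handle side [ 0.5874 -0.0293  0.0885] 0.82
wedge_handle scene [0.6552 0.1825 0.21  ] 0.98
```

View pics/c7.png

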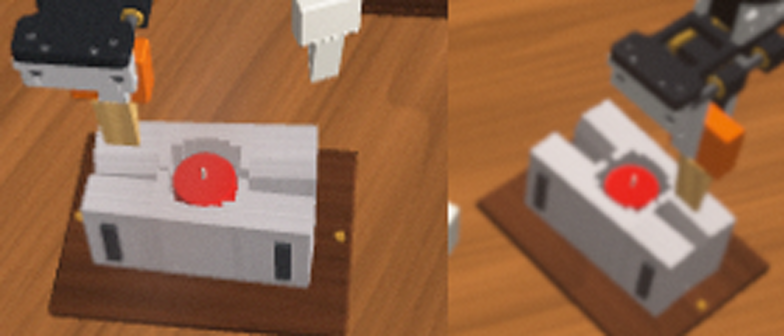

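Near end stands open and the blade is over the far slot. Driving it down there.

Emit:
carry_out(
  commands=[
    [1,[0,0,18],[0,0,0]],
    [1,[0,0,14],[0,0,0]],
    [1,[0,0,10],[0,0,0]],
    [1,[0,0,8],[0,0,0]],
    [1,[0,0,6],[0,0,0]],
    [1,[0,0,6],[0,0,0]],
    [1,[0,0,6],[0,0,0]],
    [1,[0,0,6],[0,0,0]],
    [1,[0,0,5],[0,0,0]],
    [1,[0,0,0],[0,0,0]],
  ],
)

```text
time_s: 13.48
ee_pos: [0.6505, 0.1802, 0.114]
eef_rot: [3.141, -0.002, 0.389]
force: [2.7, 1.1, 1.1]
grip_width: 0.0219
grip_force: 60.0
```

Emit:
carry_out(
  commands=[
    [1,[0,0,4],[0,0,0]],
    [1,[0,0,3],[0,0,0]],
    [1,[0,0,2],[0,0,0]],
    [1,[0,0,2],[0,0,0]],
    [1,[0,0,0],[0,0,0]],
  ],
)

```text
time_s: 14.1
ee_pos: [0.6505, 0.1802, 0.1035]
eef_rot: [3.141, -0.002, 0.389]
force: [0.8, 0.7, 5.9]
grip_width: 0.0216
grip_force: 60.0
```

Emit:
carry_out(
  commands=[
    [1,[0,0,-10],[0,0,0]],
    [1,[0,0,-25],[0,0,0]],
    [1,[0,0,-50],[0,0,0]],
    [1,[0,0,-50],[0,0,0]],
    [1,[-35,0,-40],[0,0,0]],
    [1,[-50,0,-25],[0,0,0]],
    [1,[-50,0,0],[0,0,0]],
    [1,[-45,0,0],[0,0,0]],
    [1,[0,0,0],[0,0,0]],
    [1,[0,0,0],[0,0,0]],
  ],
)

```text
time_s: 15.35
ee_pos: [0.4836, 0.112, 0.3029]
eef_rot: [3.141, -0.001, 0.389]
force: [1.1, 0.1, -0.0]
grip_width: 0.0217
grip_force: 60.0
```

Run:
```python
from h import *
o=ctrl.get_obs();print(o['ee_pos'],o['eef_rot'])
w=snap('wrist','w8.png');ctrl.camera('side');ctrl.camera('scene')
for t in ['left_near','right_near','left_far','right_far']:
  for n in ['side','scene','wrist']:
    for r in ctrl.place_of(t,n)[:1]: print(t,n,np.round(r['at'],4),round(r['score'],2),np.round(proj(w,r['at'])))
cv2.imwrite('pics/c8.png',cv2.resize(w['img'][0:200,170:340],None,fx=3,fy=3,interpolation=2))
```

```text
[0.48362856 0.11197524 0.3029463 ] [ 3.14144675e+00 -7.47068141e-04  3.88736708e-01]
left_near side [0.5445 0.1386 0.0934] 0.76 [253. 116.]
left_near wrist [0.541  0.1495 0.0937] 0.91 [244. 115.]
right_near side [0.5465 0.1244 0.0927] 0.72 [264. 119.]
right_near scene [0.5482 0.1301 0.0928] 0.75 [261. 116.]
right_near wrist [0.5512 0.1334 0.095 ] 0.87 [259. 113.]
left_far side [0.652 0.186 0.091] 0.78 [251.  14.]
left_far scene [0.6551 0.1844 0.0938] 0.72 [253.  12.]
left_far wrist [0.6565 0.1906 0.0902] 0.89 [248.   9.]
right_far side [0.6547 0.1771 0.0906] 0.59 [258.  15.]
right_far scene [0.6593 0.1745 0.0909] 0.93 [262.  12.]
right_far wrist [0.6573 0.1744 0.0874] 0.59 [261.  15.]
```

View pics/c8.png

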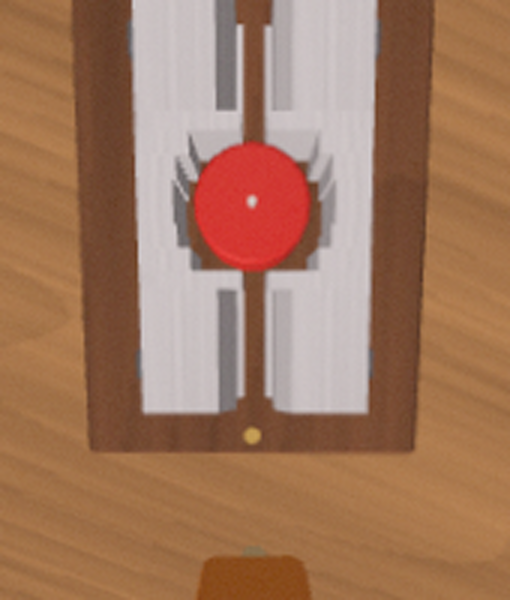

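Both ends are open by about the same amount. Slot-to-mould width ratios give about 11.8 mm near and 10.8 mm far. Returning the wedge.

Emit:
carry_out(
  commands=[
    [1,[4,40,0],[0,0,-0.004]],
    [1,[0,55,0],[0,0,0]],
    [1,[0,55,14],[0,0,0]],
    [1,[0,55,14],[0,0,0]],
    [1,[0,50,20],[0,0,0]],
    [1,[0,23,20],[0,0,0]],
    [1,[0,0,0],[0,0,0]],
    [1,[0,0,0],[0,0,0]],
  ],
)

```text
time_s: 17.1
ee_pos: [0.5933, -0.1428, 0.2353]
eef_rot: [3.141, -0.001, 0.393]
force: [-0.2, 0.4, -0.4]
grip_width: 0.0216
grip_force: 60.0
```

Run:
```python
from h import *
o=ctrl.get_obs();print(o['ee_pos'],o['eef_rot'],o['force'])
p=o['ee_pos'];y=o['eef_rot'][2]; d=np.array([.5928,-.1438])-p[:2]
print(1000*np.array([d@[np.cos(y),np.sin(y)],d@[np.sin(y),-np.cos(y)],p[2]-.0874]))
```

```text
[ 0.59326944 -0.14283576  0.23532607] [ 3.14116602e+00 -7.60418592e-04  3.93191439e-01] [-0.21197736  0.42278462 -0.4382431 ]
[ -0.80305264   0.71080454 147.92606658]
```

Down to just above the rest height first, watching the force.

Emit:
carry_out(
  commands=[
    [1,[-1,1,40],[0,0,0]],
    [1,[0,0,30],[0,0,0]],
    [1,[0,0,15],[0,0,0]],
    [1,[0,0,15],[0,0,0]],
    [1,[0,0,15],[0,0,0]],
    [1,[0,0,15],[0,0,0]],
    [1,[0,0,8],[0,0,0]],
    [1,[0,0,5],[0,0,0]],
    [1,[0,0,0],[0,0,0]],
  ],
)

```text
time_s: 18.23
ee_pos: [0.5926, -0.1446, 0.0913]
eef_rot: [-3.141, 0.0, 0.393]
force: [-0.8, 2.6, -2.2]
grip_width: 0.0214
grip_force: 60.0
```

Emit:
carry_out(
  commands=[
    [1,[0,0,2],[0,0,0]],
    [1,[0,0,2],[0,0,0]],
    [1,[0,0,0],[0,0,0]],
    [0,[0,0,0],[0,0,0]],
    [0,[0,0,0],[0,0,0]],
    [0,[0,0,0],[0,0,0]],
    [0,[0,0,0],[0,0,0]],
    [0,[0,0,0],[0,0,0]],
    [0,[0,0,0],[0,0,0]],
  ],
)

```text
time_s: 19.35
ee_pos: [0.5927, -0.1448, 0.0875]
eef_rot: [3.142, 0.0, 0.393]
force: [-0.5, -0.6, 0.8]
grip_width: 0.0785
grip_force: 0.0
```

Emit:
carry_out(
  commands=[
    [0,[0,0,-20],[0,0,0]],
    [0,[0,0,-50],[0,0,0]],
    [0,[0,0,-50],[0,0,0]],
    [0,[-50,0,-20],[0,0,0]],
    [0,[-40,0,0],[0,0,0]],
    [0,[0,0,0],[0,0,0]],
  ],
)

```text
time_s: 20.1
ee_pos: [0.5082, -0.1801, 0.2282]
eef_rot: [3.141, -0.001, 0.391]
force: [0.7, 0.2, 0.8]
grip_width: 0.094
grip_force: 0.0
```

Run:
```python
from h import *
o=ctrl.get_obs();print(o['ee_pos'],o['force'],o['grip_width'])
a=ctrl.camera('side')['img'][110:310,170:370];c=ctrl.camera('scene')['img'][110:310,180:390]
cv2.imwrite('pics/c9.png',cv2.resize(cv2.hconcat([a,c]),None,fx=1.9,fy=1.9,interpolation=2))
for t in ['left_near','right_near','left_far','right_far','wedge_handle','tamper_handle','jar']:
  for n in ['side','scene']:
    for r in ctrl.place_of(t,n)[:1]: print(t,n,np.round(r['at'],4),round(r['score'],2))
```

```text
[ 0.50815358 -0.18010146  0.2282382 ] [0.69809392 0.19234626 0.77282585] 0.09398024297574725
left_near side [0.5418 0.1381 0.0915] 0.89
left_near scene [0.5451 0.1398 0.0897] 0.59
right_near side [0.5452 0.129  0.0907] 0.87
right_near scene [0.5489 0.1321 0.0929] 0.78
left_far side [0.6524 0.1841 0.0901] 0.82
left_far scene [0.6547 0.186  0.092 ] 0.62
right_far side [0.6563 0.1762 0.0883] 0.94
right_far scene [0.6618 0.1745 0.0923] 0.61
wedge_handle side [ 0.6206 -0.3041  0.0913] 0.81
wedge_handle scene [ 0.6238 -0.3055  0.0889] 0.93
tamper_handle side [ 0.5217 -0.1709  0.1021] 0.68
tamper_handle scene [ 0.5568 -0.1547  0.0014] 0.67
jar side [ 8.047e-01 -3.840e-02 -5.000e-04] 0.56
jar scene [ 0.7982 -0.0379 -0.0044] 0.78
```

View pics/c9.png

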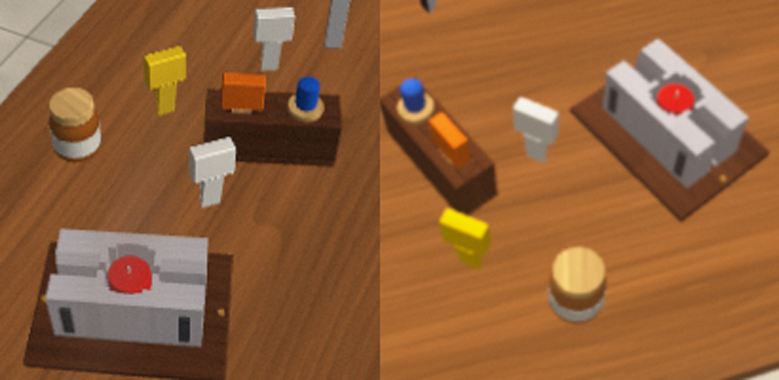

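The wedge is upright in its pocket, both ends of the seam are open, and the tamper and jar haven't moved.

```bash
python3 -c "
from station import ctrl
print(ctrl.hand_in())"
```

```text
the job is handed in; nothing more can be done
None
```

Job handed in at about 20 s: the mould is parted by about 11 mm at both ends (estimated from the pictures), the wedge is back upright in its own pocket and released, and the tamper and jar were left alone.

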